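Feed a pillow-block bearing through the spring gate of the stores lane

TASK

Stand the loose pillow-block bearing on the bench in the wide mouth of the guide lane, lengthwise, then push it along the bench top through the swing gate (not over it) until it sits against the rubber buffer at the far end and its feeler pin is pushed flush. Press it home against the buffer for half a second with about one kilogram of hand force (10 N): half of that is too little to seat it and twice that is too much. Then take the hand out so that the gate falls shut behind the bearing, and leave the other things on the bench alone.

Things in the scene. Friction and masses are not known exactly. Their poses are not given: they have to be found in the camera images.
- bearing: loose grey pillow-block bearing, 0.45 to 0.8 kg. Foot 90 (x) x 50 (y) x 16 mm high; on it a round-topped housing 34 mm thick (y), 56 long (x), top 62 mm above the underside, bore along y. Origin: centre of the underside; x along the foot (either end may lead). Grip the housing across y, fingertips 22 mm or more above the bench; push on the end face of the foot.
- lane: fixed aluminium guide lane, open above; the bench top (z = 0) is its floor. Origin: floor, mid passage, in the plane of the shut gate; x = push direction. Fences 20 mm high, 10 thick. Beyond the gate the pocket spans y = -27 to +41 mm up to the end stop with its buffer. Hinge post (52 mm high, y = 40 to 60) and closing post (48 mm, y = -44 to -32) stand beside the gate.
- mouth (a point): point on the bench amid the lane's funnel mouth, at lane x = -95, y = 0 mm; axes as the lane's. A bearing standing with its origin here and its length along x is in the mouth, short of the gate. The funnel runs from lane x = -150 mm (114 mm wide inside) to -60, then a throat 54 mm wide (y = -27 to +27) leads to the gate.
- gate (a joint): angle (rad) of the steel swing gate: 0 = shut across the lane, grows as it swings into the pocket (lane +x, the only way), stops at 1.75. Hinge upright at lane x = 0, y = +36 mm. Panel 66 mm from hinge to free edge, 5 thick, 7 to 47 mm above the bench. A spring of 0.07 (shut) to 0.23 N m (at 1.57) shuts it, 1 to 4 N at its edge, once its sweep is clear.
- gate_edge (a point): top corner of the gate's free edge, 47 mm above the bench
- buffer (a joint): squeeze (m) of the black rubber buffer pad before the steel end stop: 0 = free, grows along lane +x, 1 mm per 7 N, 8 mm at most, springs back. Pad 44 mm wide, 2 to 20 mm above the bench, centred on lane y = 0. The stop is clamped by hand, so its face lies anywhere from lane x = 170 to 200 mm, not told: feel for it. A bearing just touching the pad has its origin 45 mm before that face.
- pin (a joint): travel (m) of the steel feeler pin, 8 mm thick, in the middle of the buffer pad, 10 mm above the bench: 0 = standing 12 mm out of the pad towards the gate, 0.012 = flush with the pad's free face (bearing home); its weak spring (0.7 N) cannot push a standing bearing back
- bin: bystander: blue open parts bin, 160 x 110 x 70 mm, origin under its centre
- gear: bystander: steel gear lying flat, 102 mm across the teeth, 32 mm high, origin under its centre
- race: bystander: steel bearing ring lying flat, 60 mm across, 16 mm high, origin under its centre
- carton: bystander: closed cardboard box 140 x 100 x 80 mm, origin under its centre

How it is judged:
By the outcome, as a careful person would: the job done as asked, in the order asked, and still so for the second after the job is handed in, with the robot touching nothing.
It also fails if it takes over 70 s, if anything falls off the work surface, if the arm or the gripper's body presses on something with over 40 N, if the wrist force passes 120 N, or if a joint passes its speed limit or range.

ROBOT

A 7-joint arm with a two-finger parallel gripper is mounted at the origin on the work surface. World frame = base frame: x ahead of the robot, y to its left, z up, the work surface at z = 0. Lengths are in mm, angles in rad, forces in N, time in s.
With the tool pointing down it reaches from about 400 to 875 mm from the base axis. Payload 4.4 kg.
Tool frame: the origin (TCP) lies midway between the tips of the shut fingers; the grasp point (between the pads) lies ctrl.grip_depth behind it (ctrl.grip_depth is the distance from the TCP to the grasp point, in mm); z points along the fingers, y is the line along which they close (so a half turn about z gives the same grasp; the last joint's range is limited). The gripper opens to 85 mm and grips with 20 to 120 N. Pads are 22 mm wide; open, the fingers measure 114 mm over their backs; the gripper's body (76 mm by 85 mm) begins 54 mm behind the grasp point. The pads swing forward as they close: fully open they stand 13 mm farther back than shut.
Start: joints at [-1.293, 0.628, 0.038, 1.517, -0.027, 0.996, -0.02], TCP at [219.069, 611.986, 194.113] pointing down, gripper open.
Joint ranges: [-3.06, 3.06], [-0.37, 2.12], [-1.25, 1.32], [0.18, 2.47], [-1.1, 4.24], [0.23, 1.98], [-2.94, 2.94]. Speed limits (rad/s): [2.57, 2.57, 3.14, 3.14, 3.14, 3.14, 3.14].

INTERFACE

Orientations are given as [roll, pitch, yaw] about the fixed x, y, z axes, in that order (R = Rz(yaw) Ry(pitch) Rx(roll)).
In Python, from cell import ctrl gives the robot as it stands.
- The arm moves only by the tool carry_out, never from a script. Its argument "deltas" is one flat list of numbers, 7 for each row, row after row: the turn, a rotation vector about the tool's x, y, z in degrees, then the shift along the tool's x, y, z in m, then the closure, from -1 (fully open) to 1 (shut). In form: [wx, wy, wz, dx, dy, dz, claw, wx, wy, wz, dx, dy, dz, claw, ...]. A call has 1 to 12 rows; each row shifts and turns the commanded pose from where the row before left it, along the tool's axes as they then stand; what a row does not reach is not made up. A row lasts 1/8 s, in which the tool goes at most 62.5 mm and 10.7 degrees, less where a joint would pass 70% of its speed; a pose out of reach is approached as far as the arm can. A call with a gripper value outside its range is refused whole. The fingers move at their own pace and stop on an object; the grip force is fixed at half the most. Time passes only in rows, so rows that do not move let the fingers close. It gives the time, the measured TCP pose, the force, the opening and the grip force at its end, in the units of the state.
- ctrl.read_state(): the state, without advancing time (a new reading comes with each control period).
- ctrl.get_image(name): name is "scene" or "top" or "wrist"; returns the picture (480x640x3 uint8, red, green, blue); there is no depth.
- ctrl.calibration(name): a dict with "mtx" (3x3 intrinsics, pixels), "R" (3x3) and "t" (3): a world point X has camera coordinates R X + t. Camera axes: x right, y down, z forward; pixel columns grow to the right and rows downward; lengths in mm; the calibration is good to about 2 mm. The wrist camera is an equidistant fisheye: a pixel r from the principal point sees the ray r / f radians off the axis. A picture is of the moment at which its call begins: read the wrist's pose just before it. calibration takes no time and is no camera call; for the wrist camera it gives the pose at the moment of the call.
- ctrl.finish_job(): hands the job in; it is judged then, once.
The state is a dict: "clock": time; "qpos": joint angles; "qd": joint speeds; "tau": joint torques, N m; "eef_pos": TCP position; "tool_rot": TCP orientation; "force": force on the tool from outside, world axes, zero at the start; "torque": the same for the moment, N m; "width": finger opening in mm; "gripper_force": force on a finger pad.
Only numpy, scipy, OpenCV 4.12 (cv2) and the standard library are available. Lean on these libraries where they do the work, as an engineer would, in place of code of your own. Each camera call takes 0.05 s, during which the arm holds its last target. There are 200 camera calls.

## Working session

There is one attempt and no reset: what is moved stays moved. The work goes in short steps, Python scripts to look and compute and a tool call to move; the robot and the scene stay as the last step left them, time stands still between calls to the robot, and variables do not carry over. Pictures are saved under pics/ and viewed, at most 10 in all, crops included, and the job is handed in when it is done.

Besides the shell and the picture viewer there is one more tool, called after "Call:" by a JSON object that holds its "method" and its "body". carry_out: Moves the arm, as the interface text tells. Its arguments: {"type":"object","properties":{"deltas":{"type":"array"}},"required":["deltas"]}

```bash
mkdir -p pics
python3 - <<'E'
from cell import ctrl
import cv2
s=ctrl.read_state();print({k:s[k] for k in('clock','eef_pos','tool_rot','force','width')},ctrl.grip_depth)
for n in('scene','top'):
    im=ctrl.get_image(n);cv2.imwrite(f'pics/{n}0.png',im[:,:,::-1])
    c=ctrl.calibration(n);print(n,c)
E
```

```text
{'clock': 0.0, 'eef_pos': array([218.83363453, 611.30697397, 193.18998971]), 'tool_rot': array([-3.13968546e+00,  2.01966432e-05,  2.79773053e+00]), 'force': array([ 0.14076346,  0.12849326, -0.18940081]), 'width': 85.34565444822572} 18.700000000000003
scene {'mtx': array([[594.24499823,   0.        , 325.04318683],
       [  0.        , 594.24499823, 237.70048893],
       [  0.        ,   0.        ,   1.        ]]), 'R': array([[-0.64629805,  0.76299623,  0.01164393],
       [ 0.44615779,  0.39021031, -0.80540619],
       [-0.61906547, -0.51533742, -0.59260888]]), 't': array([ 317.62226421, -203.84600648, 1868.4155598 ])}
top {'mtx': array([[475.67106217,   0.        , 312.12507762],
       [  0.        , 475.67106217, 241.78781032],
       [  0.        ,   0.        ,   1.        ]]), 'R': array([[-0.02600102, -0.99961421, -0.00976636],
       [-0.99115266,  0.02705046, -0.12994105],
       [ 0.1301551 ,  0.00630135, -0.99147362]]), 't': array([  67.67725925,  548.45687947, 1054.09476175])}
```

View pics/top0.png

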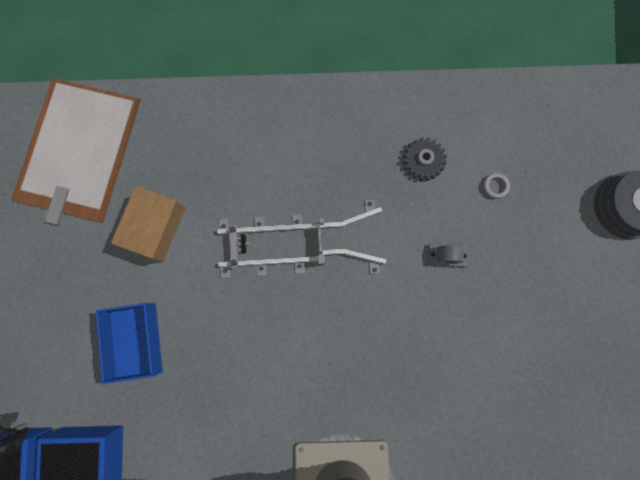

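View pics/scene0.png

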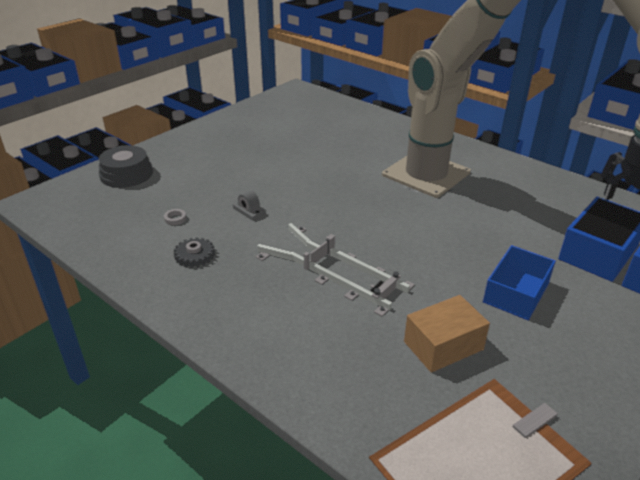

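The top view shows the lane running from its mouth (col 383, row 235) left to the stop (col 232, row 245). The bearing is at (449,254), the gear at (424,158) and the race at (497,186). The scene view shows the same layout, with the bearing at (248,205). I'll zoom in next.

Run:
```python
import cv2,numpy as np
a=cv2.imread('pics/top0.png')[190:290,210:480];b=cv2.imread('pics/scene0.png')[180:325,225:425]
a=cv2.convertScaleAbs(cv2.resize(a,(797,295),interpolation=cv2.INTER_CUBIC),alpha=1.6)
b=cv2.convertScaleAbs(cv2.resize(b,(800,580),interpolation=cv2.INTER_CUBIC),alpha=1.4)
cv2.imwrite('pics/ca.png',a);cv2.imwrite('pics/cb.png',b)
```

```text
(no output)
```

View pics/ca.png

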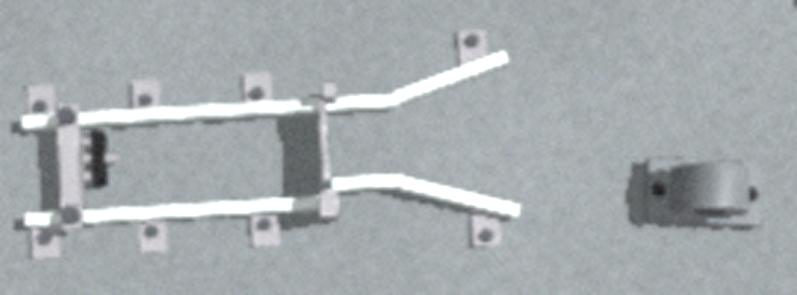

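View pics/cb.png

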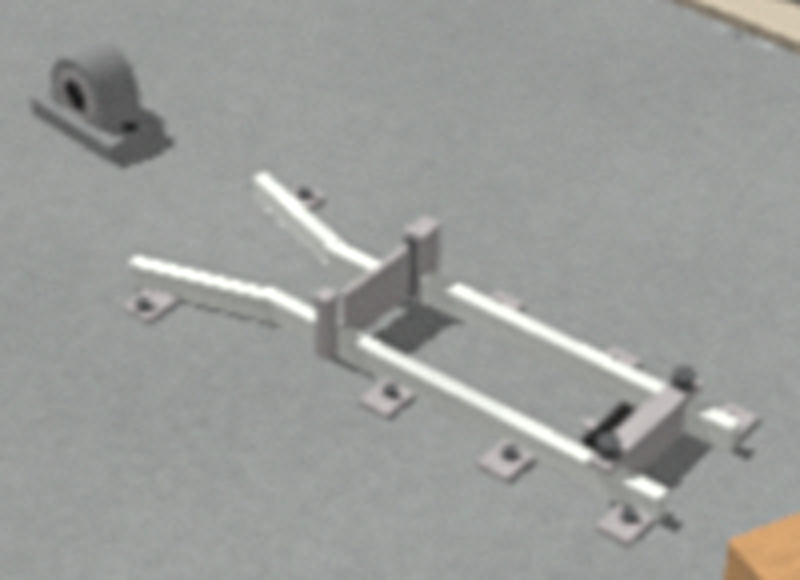

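The crops show the fence tops, kinks and posts clearly. In `ca`, the fence ends are at (507,58) and (519,209) and the kinks at (392,102) and (398,182). The bearing's foot spans columns 648–757 at row 195. I'll fit the lane and triangulate the bearing from these.

```bash
cat > h.py <<'E'
import numpy as np,cv2
from cell import ctrl
from scipy.optimize import least_squares
C={n:ctrl.calibration(n) for n in('top','scene')}
def proj(n,X):
    c=C[n];p=(c['R']@np.atleast_2d(X).T).T+c['t'];p=p@c['mtx'].T;return p[:,:2]/p[:,2:]
def back(n,uv,z):
    c=C[n];d=c['R'].T@np.linalg.solve(c['mtx'],[*uv,1]);o=-c['R'].T@c['t'];return o+d*(z-o[2])/d[2]
ca=lambda u,v:(u/2.952+210-.33,v/2.95+190-.33)
cb=lambda u,v:(u/4+225-.4,v/4+180-.4)
def L2W(p,P):
    c,s=np.cos(p[2]),np.sin(p[2]);P=np.atleast_2d(P).astype(float)
    return np.c_[p[0]+c*P[:,0]-s*P[:,1],p[1]+s*P[:,0]+c*P[:,1],P[:,2]]
E
python3 - <<'E'
from h import *
T=[((507,58),(-150,-62,20)),((519,209),(-150,62,20)),((392,102),(-60,-32,20)),((398,182),(-60,32,20)),((328,205),(0,50,52)),((328,92),(0,-38,48))]
S=[((133,262),(-150,-62,20)),((262,178),(-150,62,20)),((270,292),(-60,-32,20)),((338,245),(-60,32,20)),((422,222),(0,50,52)),((327,297),(0,-38,48))]
T2=[((80,118),-32),((240,109),-32),((100,213),46),((270,206),46)]
def f(p,w):
    r=[]
    if 't' in w:
        for q,P in T:r+=list(proj('top',L2W(p,P))[0]-ca(*q))
        for q,y in T2:
            X=back('top',ca(*q),20)[:2]-p[:2];r.append((-np.sin(p[2])*X[0]+np.cos(p[2])*X[1]-y)*.5)
    if 's' in w:
        for q,P in S:r+=list(proj('scene',L2W(p,P))[0]-cb(*q))
    return np.array(r)
for w in('t','s','ts'):
    s=least_squares(f,[550,80,1.57],args=(w,),loss='soft_l1');print(w,s.x.round(3),f(s.x,w).round(1))
p=s.x;np.save('lane.npy',p)
print('mouth',L2W(p,(-95,0,0)),'stopface z=..',[back('top',ca(*q),20) for q in((107,158),(84,160))])
# bearing foot ends rough, top at z16
for q in((648,195),(757,220),(648,225),(650,160)):print('b',q,back('top',ca(*q),16).round(1))
for q in((32,100),(115,147),(155,125)):print('s',q,back('scene',cb(*q),16).round(1))
for q in ((127,127),):print(back('scene',cb(*q),16))
for q in((658,188),(755,194)):print('hole',back('top',ca(*q),16).round(1))
E
```

```text
t [558.813  36.993   1.597] [ 0.1 -0.1 -0.2  1.4  1.4 -0.4  1.1 -0.3 -0.5 -0.3 -2.6 -0.2  0.2 -0.1
 -0.7  0.1]
s [562.674  37.317   1.594] [-0.2 -0.8 -0.3 -1.1 -0.4 -0.1 -1.   0.1  0.7  1.5  1.9  0.4]
ts [559.492  36.694   1.601] [ 0.  -0.6  0.   0.8  1.5 -0.8  1.2 -0.7 -0.3 -0.6 -2.6 -0.5  0.1  0.1
 -0.7  0.3  0.4 -1.2 -0.  -1.5  0.2 -0.6 -0.5 -0.6  1.2  0.8  2.7 -0.2]
mouth [[562.34431007 -58.26337841   0.        ]] stopface z=.. [array([553.00297078, 207.34244525,  20.        ]), array([551.9063964 , 225.51483277,  20.        ])]
b (648, 195) [ 512.6 -217.5   16. ]
b (757, 220) [ 490.6 -301.5   16. ]
b (648, 225) [ 489.  -216.1   16. ]
b (650, 160) [ 540.3 -220.6   16. ]
s (32, 100) [ 539.9 -301.8   16. ]
s (115, 147) [ 542.5 -215.4   16. ]
s (155, 125) [ 505.2 -214.    16. ]
[ 519.77952717 -226.84361023   16.        ]
hole [ 517.9 -225.6   16. ]
hole [ 511.1 -301.3   16. ]
```

Call:
{"method": "carry_out", "body": {"deltas": [0, 0, 0, -0.03, -0.02, -0.01, -1, 0, 0, 0, -0.03, -0.02, -0.01, -1, 0, 0, 0, -0.03, -0.02, -0.01, -1, 0, 0, 0, -0.03, -0.02, -0.01, -1, 0, 0, 0, -0.03, -0.02, -0.01, -1, 0, 0, 0, -0.03, -0.02, -0.01, -1, 0, 0, 0, -0.03, -0.02, -0.01, -1, 0, 0, 0, -0.03, -0.02, -0.01, -1, 0, 0, 0, -0.03, -0.02, -0.01, -1, 0, 0, 0, -0.03, -0.02, -0.01, -1, 0, 0, 0, -0.03, -0.02, -0.01, -1, 0, 0, 0, -0.03, -0.02, -0.01, -1]}}

```text
clock: 1.6
eef_pos: [477.4, 263.6, 314.1]
tool_rot: [-3.141, -0.001, 2.798]
force: [0.1, 0.6, 0.4]
width: 85.7
gripper_force: 0.0
```

Call:
{"method": "carry_out", "body": {"deltas": [0, 0, 9.8, 0, 0, 0, -1, 0, 0, 9.8, 0, 0, 0, -1, 0, 0, 9.8, 0, 0, 0, -1, 0, 0, 9.8, 0, 0, 0, -1, 0, 0, 9.8, 0, 0, 0, -1, 0, 0, 9.8, 0, 0, 0, -1, 0, 0, 9.8, 0, 0, 0, -1, 0, 0, 0, 0, 0, 0, -1]}}

```text
clock: 2.6
eef_pos: [476.8, 264.7, 313.7]
tool_rot: [-3.141, 0.001, 1.602]
force: [-0.1, 0.1, 1.3]
width: 85.2
gripper_force: 0.0
```

Call:
{"method": "carry_out", "body": {"deltas": [0, 0, 0, -0.04, 0.004, 0.003, -1, 0, 0, 0, -0.04, 0.004, 0.003, -1, 0, 0, 0, -0.04, 0.004, 0.003, -1, 0, 0, 0, -0.04, 0.004, 0.003, -1, 0, 0, 0, -0.04, 0.004, 0.003, -1, 0, 0, 0, -0.04, 0.004, 0.003, -1, 0, 0, 0, -0.04, 0.004, 0.003, -1, 0, 0, 0, -0.04, 0.004, 0.003, -1, 0, 0, 0, -0.04, 0.004, 0.003, -1, 0, 0, 0, -0.04, 0.004, 0.003, -1, 0, 0, 0, 0, 0, 0, -1, 0, 0, 0, 0, 0, 0, -1]}}

```text
clock: 4.1
eef_pos: [528.8, -133.2, 283.8]
tool_rot: [-3.141, -0.001, 1.603]
force: [0.1, 0.6, -0.4]
width: 85.4
gripper_force: 0.0
```

Run:
```python
from h import *
import pickle
c=ctrl.calibration('wrist');im=ctrl.get_image('wrist');cv2.imwrite('pics/w1.png',im[:,:,::-1]);pickle.dump(c,open('w1.pkl','wb'));print(c)
```

```text
{'mtx': array([[371.64829954,   0.        , 321.19846572],
       [  0.        , 371.64829954, 238.69539575],
       [  0.        ,   0.        ,   1.        ]]), 'R': array([[ 9.99456460e-01,  3.29636923e-02,  4.22918520e-04],
       [ 3.15325179e-02, -9.59648397e-01,  2.79429159e-01],
       [ 9.61686989e-03, -2.79263942e-01, -9.60166218e-01]]), 't': array([-525.06621604, -206.56554273,  422.13317122])}
```

View pics/w1.png

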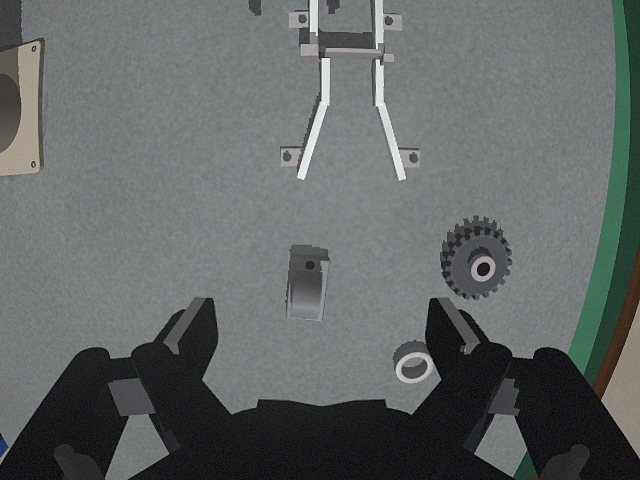

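The wrist view shows the bearing around (308,283), the fence ends at (301,178) and (403,180), and the gate at row 52. I'll enlarge it.

Run:
```python
import cv2,numpy as np
a=cv2.imread('pics/w1.png')
A=cv2.resize(a[235:330,275:345],None,fx=5,fy=5,interpolation=cv2.INTER_CUBIC);B=cv2.resize(a[0:190,275:425],None,fx=3,fy=3,interpolation=cv2.INTER_CUBIC)
o=np.zeros((570,800,3),np.uint8);o[:475,:350]=A;o[:,350:]=B
cv2.imwrite('pics/w1c.png',cv2.convertScaleAbs(o,alpha=1.5))
```

```text
(no output)
```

View pics/w1c.png

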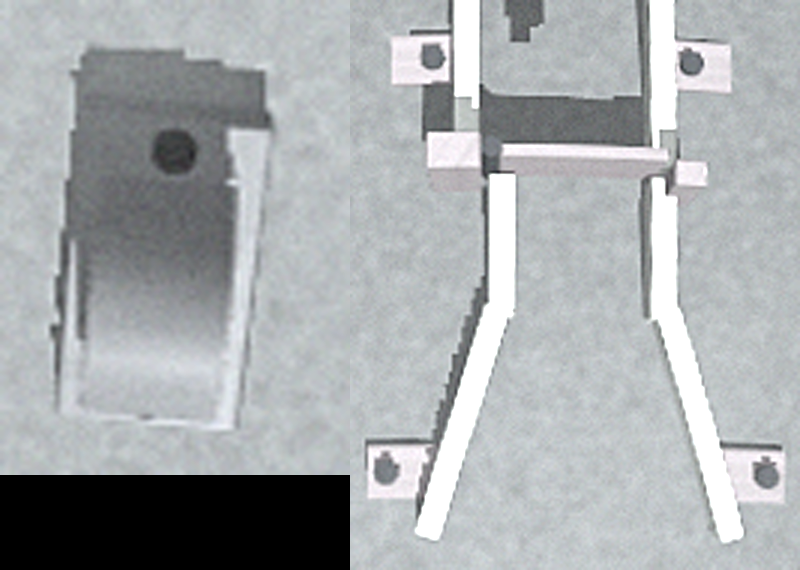

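```bash
cat >> h.py <<'E'
def wproj(c,X):
    p=(c['R']@np.atleast_2d(X).T).T+c['t']
    return cv2.fisheye.projectPoints(p[:,None,:],np.zeros(3),np.zeros(3),c['mtx'],np.zeros(4))[0][:,0]
def wray(c,uv):
    n=cv2.fisheye.undistortPoints(np.array([[uv]],float),c['mtx'],np.zeros(4))[0,0]
    return -c['R'].T@c['t'],c['R'].T@np.array([*n,1])
def wback(c,uv,z):
    o,d=wray(c,uv);return o+d*(z-o[2])/d[2]
E
python3 - <<'E'
from h import *
import pickle
c=pickle.load(open('w1.pkl','rb'));print('cam',-c['R'].T@c['t'])
bb=lambda u,v:(275+u/5-.4,235+v/5-.4); ll=lambda u,v:(275+(u-350)/3-.33,v/3-.33)
for q in((270,128),(238,428),(60,415),(78,108),(174,152)):print('foot',q,wback(c,bb(*q),16).round(1))
W=[((428,528),(-150,62,20)),((732,530),(-150,-62,20)),((502,310),(-60,32,20)),((665,312),(-60,-32,20)),((503,152),(0,34,47)),((668,158),(0,-30,47)),((453,148),(0,50,52)),((690,172),(0,-38,48))]
f=lambda p:np.concatenate([wproj(c,L2W(p,P))[0]-ll(*q) for q,P in W])
s=least_squares(f,[560,37,1.6],loss='soft_l1');print('lane',s.x.round(3),f(s.x).round(1))
def tri(rs):
    A=0;b=0
    for o,d in rs:
        d=d/np.linalg.norm(d);M=np.eye(3)-np.outer(d,d);A=A+M;b=b+M@o
    return np.linalg.solve(A,b).round(1)
def ray(n,uv):
    k=C[n];return -k['R'].T@k['t'],k['R'].T@np.linalg.solve(k['mtx'],[*uv,1])
print('hole tri',tri([ray('top',ca(658,188)),wray(c,bb(174,152)),ray('scene',cb(130,127))]))
for a,b_,d in(((428,528),(519,209),(262,178)),((732,530),(507,58),(133,262))):
    print('fence',tri([wray(c,ll(*a)),ray('top',ca(*b_)),ray('scene',cb(*d))]))
E
```

```text
cam [527.23475362 -63.03559724 463.26050659]
foot (270, 128) [ 542.1 -221.4   16. ]
foot (238, 428) [ 536.9 -308.6   16. ]
foot (60, 415) [ 488.3 -306.5   16. ]
foot (78, 108) [ 493.  -217.6   16. ]
foot (174, 152) [ 517.8 -228.7   16. ]
lane [561.022  33.921   1.604] [-0.5  3.1  0.5  3.3 -0.   0.5 -0.2  0.9 -1.9 -0.9  0.7 -1.4  0.  -0.5
  0.6 -5.8]
hole tri [ 517.7 -227.    15.4]
fence [ 504.  -114.8   16.2]
fence [ 626.7 -111.3   16.5]
```

Call:
{"method": "carry_out", "body": {"deltas": [0, 0, 0, -0.0325, -0.0044, 0, -1, 0, 0, 0, -0.0325, -0.0044, 0, -1, 0, 0, 0, -0.0325, -0.0044, 0, -1, 0, 0, 0, -0.0325, -0.0044, 0, -1, 0, 0, 4.75, 0, 0, 0, -1, 0, 0, 0, 0, 0, 0.045, -1, 0, 0, 0, 0, 0, 0.045, -1, 0, 0, 0, 0, 0, 0.045, -1, 0, 0, 0, 0, 0, 0.045, -1, 0, 0, 0, 0, 0, 0, -1, 0, 0, 0, 0, 0, 0, -1]}}

```text
clock: 5.52
eef_pos: [516.5, -264.4, 105.6]
tool_rot: [3.14, 0.001, 1.519]
force: [0.2, 1.4, 0.5]
width: 85.3
gripper_force: 0.0
```

Run:
```python
from h import *
im=ctrl.get_image('wrist');cv2.imwrite('pics/w2.png',im[:,:,::-1])
s=ctrl.read_state();print(s['eef_pos'],s['tool_rot'])
```

```text
[ 516.86102758 -264.80247358  106.12617726] [3.13829330e+00 1.25041870e-03 1.51869045e+00]
```

View pics/w2.png

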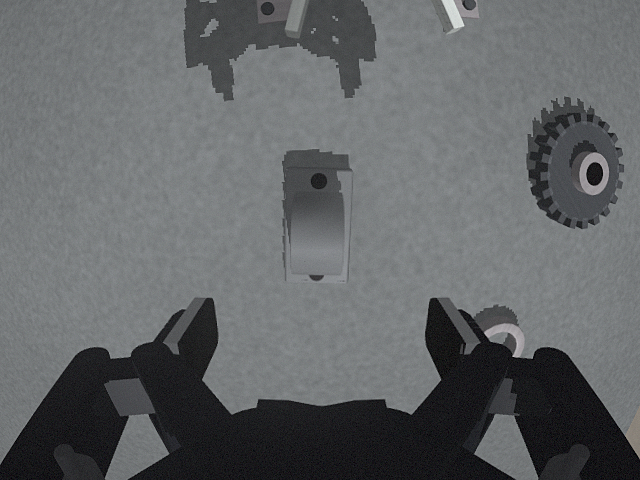

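Both bolt holes line up at column 318 (rows 181 and 277), so the bearing is centred and straight between the open fingers. I'll descend and grip.

Call:
{"method": "carry_out", "body": {"deltas": [0, 0, 0, 0, -0.001, 0.026, -1, 0, 0, 0, 0, 0, 0.026, -1, 0, 0, 0, 0, 0, 0.026, -1, 0, 0, 0, 0, 0, 0, -1, 0, 0, 0, 0, 0, 0, 1, 0, 0, 0, 0, 0, 0, 1, 0, 0, 0, 0, 0, 0, 1, 0, 0, 0, 0, 0, 0, 1, 0, 0, 0, 0, 0, 0, 1, 0, 0, 0, 0, 0, 0, 1, 0, 0, 0, 0, 0, 0, 1, 0, 0, 0, 0, 0, 0, 1]}}

```text
clock: 7.08
eef_pos: [514.2, -264.4, 26.0]
tool_rot: [-3.141, -0.0, 1.518]
force: [0.3, 0.5, -0.2]
width: -0.0
gripper_force: 0.0
```

Run:
```python
from h import *
im=ctrl.get_image('wrist')[:,:,::-1];t=ctrl.get_image('scene')[:,:,::-1]
cv2.imwrite('pics/w3.png',np.hstack([cv2.resize(im,(400,300)),cv2.resize(t[120:270,140:340],(400,300))]))
s=ctrl.read_state();print(s['eef_pos'],s['width'],s['gripper_force'])
```

```text
[ 514.20367902 -264.35867577   26.0656991 ] -0.313856633415181 0.0
```

View pics/w3.png

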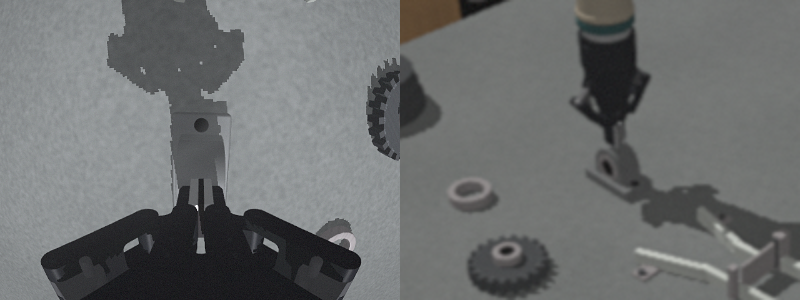

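Run:
```python
from h import *
c=ctrl.calibration('wrist');s=ctrl.read_state();p=s['eef_pos']
print(p,'cam',-c['R'].T@c['t'])
print('tcp px',wproj(c,p),'z16 below',wproj(c,[p[0],p[1],0]))
for v in((321.6,200),):print('hole now',wback(c,v,16))
# w2 cam: same rotation, shift
c2=dict(c);d=np.array([516.7,-264.6,105.9])-p;c2['t']=c['t']-c['R']@d
for v in((319,181),(317,277)):print('hole w2',wback(c2,v,16))
print('end w2',wback(c2,(318,282),16),wback(c2,(345,170),16),wback(c2,(318,275),16))
t=ctrl.get_image('top')[:,:,::-1];cv2.imwrite('pics/t3.png',cv2.convertScaleAbs(cv2.resize(t[210:300,400:500],None,fx=5,fy=5,interpolation=cv2.INTER_CUBIC),alpha=1.6))
w=ctrl.get_image('wrist')[:,:,::-1];cv2.imwrite('pics/w4.png',w)
```

```text
[ 514.20367902 -264.35867577   26.0656991 ] cam [ 518.56398018 -194.10492366  205.42769278]
tcp px [[319.52378015 272.06390392]] z16 below [[319.67165521 255.76236323]]
hole now [ 517.15571743 -228.55888795   16.        ]
hole w2 [ 517.90047552 -229.1377849    16.        ]
hole w2 [ 512.32349164 -303.85330235   16.        ]
end w2 [ 512.8696228  -308.13596725   16.        ] [ 537.15353971 -221.98946318   16.        ] [ 513.19634378 -302.20987335   16.        ]
```

Run:
```python
from h import *
w=cv2.imread('pics/w4.png')[170:345,230:410];t=cv2.imread('pics/t3.png')
sc=ctrl.get_image('scene')[:,:,::-1][150:230,215:285]
s=cv2.resize(np.ascontiguousarray(sc),None,fx=5,fy=5,interpolation=cv2.INTER_CUBIC)
o=np.zeros((600,800,3),np.uint8)
W=cv2.resize(w,(430,418),interpolation=cv2.INTER_CUBIC);o[:418,:430]=cv2.convertScaleAbs(W,alpha=1.8,beta=15)
o[:400,440:790]=cv2.convertScaleAbs(s,alpha=1.8,beta=15)
cv2.imwrite('pics/m.png',o[:420])
```

```text
(no output)
```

View pics/m.png

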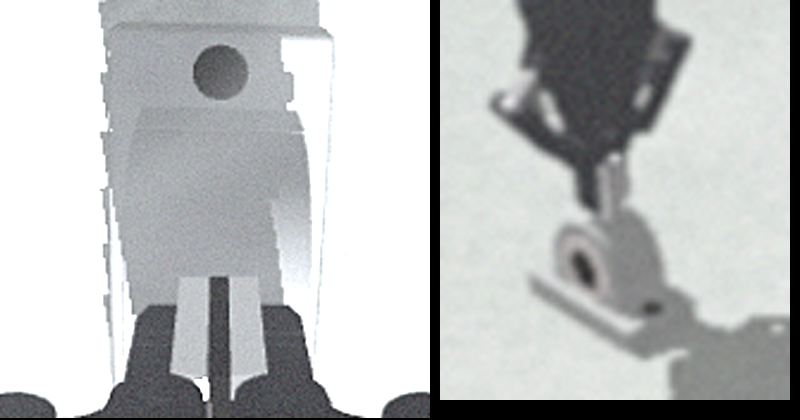

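Run:
```python
from h import *
c=ctrl.calibration('wrist');s=ctrl.read_state();p=s['eef_pos'];print(p,s['tool_rot'],s['width'])
for y in(-264,-253):
  for z in(26,45,62,75):print(y,z,wproj(c,[p[0],y,z]).round(0),proj('scene',[p[0],y,z]).round(1))
print('cam-TCP dist',c['R']@p+c['t'])
```

```text
[ 514.22115767 -264.34748589   26.09119043] [-3.14156457e+00 -3.39990764e-05  1.51759734e+00] -0.10758139201554509
-264 26 [[319. 271.]] [[248.3 202.7]]
-264 45 [[319. 286.]] [[247.8 197. ]]
-264 62 [[319. 302.]] [[247.4 191.8]]
-264 75 [[319. 316.]] [[247.1 187.8]]
-253 26 [[318. 251.]] [[251.  204.1]]
-253 45 [[318. 264.]] [[250.6 198.4]]
-253 62 [[318. 278.]] [[250.2 193.2]]
-253 75 [[318. 291.]] [[249.9 189.2]]
cam-TCP dist [ -0.86560127  17.26732342 191.89595144]
```

The fingertips are visibly above the housing top: the two views put them at z≈62–70 while the TCP reads 26. I'll feel for contact to measure the real tip offset.

Call:
{"method": "carry_out", "body": {"deltas": [0, 0, 0, 0, 0, 0.001, 1, 0, 0, 0, 0, 0, 0.001, 1, 0, 0, 0, 0, 0, 0, 1]}}

```text
clock: 7.7
eef_pos: [514.3, -264.4, 24.8]
tool_rot: [3.141, -0.0, 1.517]
force: [-1.4, 1.3, 7.2]
width: -0.0
gripper_force: 3.4
```

Call:
{"method": "carry_out", "body": {"deltas": [0, 0, 0, 0, 0, 0.001, 1, 0, 0, 0, 0, 0, 0.001, 1, 0, 0, 0, 0, 0, 0, 1]}}

```text
clock: 8.07
eef_pos: [514.4, -264.4, 24.7]
tool_rot: [3.14, -0.001, 1.517]
force: [-4.9, 3.4, 22.3]
width: -0.2
gripper_force: 10.9
```

Contact at TCP z≈25 on a 62 mm housing means the real tips sit about 37 mm above the reported TCP. I'll regrip with that offset, watching the force.

Call:
{"method": "carry_out", "body": {"deltas": [0, 0, 0, 0, 0, -0.01, 1, 0, 0, 0, 0, 0, -0.01, 1, 0, 0, 0, 0, 0, 0, -1, 0, 0, 0, 0, 0, 0, -1, 0, 0, 0, 0, 0, 0, -1, 0, 0, 0, 0, 0, 0, -1, 0, 0, 0, 0, 0, 0, -1, 0, 0, 0, 0, 0, 0, -1, 0, 0, 0, 0, 0, 0.012, -1, 0, 0, 0, 0, 0, 0.012, -1, 0, 0, 0, 0, 0, 0.008, -1, 0, 0, 0, 0, 0, 0, -1]}}

```text
clock: 9.57
eef_pos: [513.5, -264.0, 9.0]
tool_rot: [-3.14, -0.001, 1.517]
force: [-0.9, 0.7, -0.1]
width: 85.4
gripper_force: 0.0
```

Call:
{"method": "carry_out", "body": {"deltas": [0, 0, 0, 0, 0, 0.006, -1, 0, 0, 0, 0, 0, 0.006, -1, 0, 0, 0, 0, 0, 0.003, -1, 0, 0, 0, 0, 0, 0, -1]}}

```text
clock: 10.07
eef_pos: [514.1, -264.3, -5.2]
tool_rot: [-3.141, -0.0, 1.518]
force: [0.4, 0.1, 1.1]
width: 85.7
gripper_force: 0.0
```

Call:
{"method": "carry_out", "body": {"deltas": [0, 0, 0, 0, 0.001, 0.003, -1, 0, 0, 0, 0, 0, 0, 1, 0, 0, 0, 0, 0, 0, 1, 0, 0, 0, 0, 0, 0, 1, 0, 0, 0, 0, 0, 0, 1, 0, 0, 0, 0, 0, 0, 1, 0, 0, 0, 0, 0, 0, 1, 0, 0, 0, 0, 0, 0, 1, 0, 0, 0, 0, 0, 0, 1]}}

```text
clock: 11.2
eef_pos: [515.0, -264.6, -7.6]
tool_rot: [-3.141, -0.0, 1.517]
force: [-2.3, -0.3, 5.4]
width: 33.5
gripper_force: 61.6
```

Call:
{"method": "carry_out", "body": {"deltas": [0, 0, 0, 0, 0, -0.02, 1, 0, 0, 0, 0, 0, -0.02, 1, 0, 0, 0, 0.0347, 0.0063, 0, 1, 0, 0, 0, 0.0347, 0.0063, 0, 1, 0, 0, 0, 0.0347, 0.0063, 0, 1, 0, 0, 0, 0.0347, 0.0063, 0, 1, 0, 0, 0, 0.0347, 0.0063, 0, 1, 0, 0, 0, 0.0347, 0.0063, 0, 1, 0, 0, -4.9, 0, 0, 0, 1, 0, 0, 0, 0, 0, 0, 1, 0, 0, 0, 0, 0, 0, 1]}}

```text
clock: 12.58
eef_pos: [563.5, -59.3, 31.6]
tool_rot: [-3.141, 0.0, 1.601]
force: [-0.0, -0.1, -7.0]
width: 33.1
gripper_force: 60.9
```

Run:
```python
from h import *
im=ctrl.get_image('wrist')[:,:,::-1];cv2.imwrite('pics/w5.png',im)
c=ctrl.calibration('wrist');s=ctrl.read_state();print(s['eef_pos'],s['tool_rot'],s['width'],s['force'])
# automatic: white fence pixels in image, fit lateral position via model
g=im.min(2);print((g>200).sum(),g.max())
ys,xs=np.where(g>200)
pts=np.array([wback(c,(x,y),20) for x,y in zip(xs,ys)])
for y0 in range(-110,110,15):
    m=(abs(pts[:,1]-y0)<1.5)
    if m.sum():
        X=np.sort(pts[m,0]);i=np.where(np.diff(X)>15)[0];seg=np.split(X,i+1)
        print(y0,[(round(a.min(),1),round(a.max(),1)) for a in seg])
```

```text
[563.58366232 -59.34229503  31.72285842] [-3.14081914e+00  3.90772747e-04  1.60076268e+00] 33.27650272363518 [-0.42882404 -1.01692044 -6.4406167 ]
6055 255
-110 [(np.float64(501.2), np.float64(505.3)), (np.float64(629.4), np.float64(630.0))]
-95 [(np.float64(505.1), np.float64(515.1)), (np.float64(615.8), np.float64(626.2))]
-80 [(np.float64(509.3), np.float64(519.0)), (np.float64(611.0), np.float64(632.0))]
-65 [(np.float64(513.8), np.float64(523.1)), (np.float64(605.3), np.float64(615.5))]
-50 [(np.float64(517.9), np.float64(527.5)), (np.float64(600.5), np.float64(610.3))]
-35 [(np.float64(521.7), np.float64(531.6)), (np.float64(595.5), np.float64(605.0))]
-20 [(np.float64(592.9), np.float64(598.9))]
-5 [(np.float64(589.9), np.float64(598.5))]
25 [(np.float64(588.5), np.float64(589.1))]
55 [(np.float64(587.6), np.float64(596.5))]
70 [(np.float64(587.3), np.float64(596.2))]
85 [(np.float64(587.1), np.float64(595.5))]
```

Call:
{"method": "carry_out", "body": {"deltas": [0, 0, 0, 0, 0.001, 0.015, 1, 0, 0, 0, 0, 0, 0.015, 1, 0, 0, 0, 0, 0, 0.006, 1, 0, 0, 0, 0, 0, 0.002, 1, 0, 0, 0, 0, 0, 0.001, 1, 0, 0, 0, 0, 0, 0, 1]}}

```text
clock: 13.38
eef_pos: [565.2, -59.0, -5.5]
tool_rot: [3.141, -0.0, 1.603]
force: [-4.7, 0.3, 16.4]
width: 33.0
gripper_force: 67.6
```

Call:
{"method": "carry_out", "body": {"deltas": [0, 0, 0, 0, 0, 0, -1, 0, 0, 0, 0, 0, 0, -1, 0, 0, 0, 0, 0, 0, -1, 0, 0, 0, 0, 0, 0, -1, 0, 0, 0, 0, 0, 0, -1, 0, 0, 0, 0, 0, 0, -1, 0, 0, 0, 0, 0, -0.02, -1, 0, 0, 0, 0, 0, -0.03, -1, 0, 0, 0, 0, 0, -0.03, -1, 0, 0, 0, -0.045, 0, 0, 1, 0, 0, 0, -0.045, 0, 0, 1, 0, 0, 0, 0, 0, 0, 1]}}

```text
clock: 14.88
eef_pos: [567.5, -154.1, 73.7]
tool_rot: [3.141, 0.004, 1.596]
force: [0.1, 0.6, 1.1]
width: 32.1
gripper_force: 0.0
```

Run:
```python
from h import *
im=ctrl.get_image('wrist')[:,:,::-1]
c=ctrl.calibration('wrist');s=ctrl.read_state();p=s['eef_pos'];print(p,s['tool_rot'],s['width'],s['force'])
print('tcp px tip',wproj(c,[p[0],p[1],p[2]+37]), 'foot rear expected',wproj(c,[[540,-103,16],[590,-103,16],[564,-58,62]]))
cv2.imwrite('pics/w6.png',im)
cv2.imwrite('pics/w6c.png',cv2.convertScaleAbs(cv2.resize(im[60:360,140:500],(720,600),interpolation=cv2.INTER_CUBIC),alpha=1.5))
```

```text
[ 567.52843685 -150.64356408   73.24016186] [3.14149591e+00 7.89105139e-04 1.59925255e+00] 24.17005794400964 [0.0432797  0.46579313 0.30596311]
tcp px tip [[319.38557929 303.67130938]] foot rear expected [[278.91419971 167.60249418]
 [357.2484195  169.81291362]
 [318.010485    89.61859308]]
```

View pics/w6c.png

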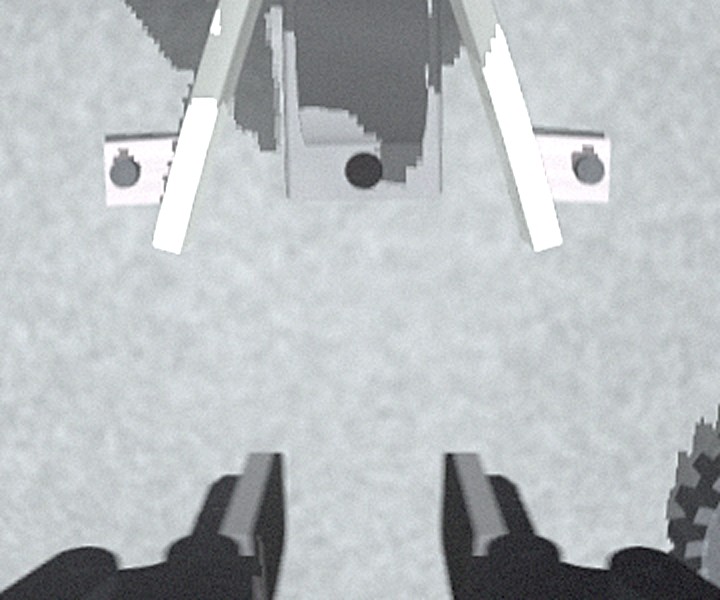

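The bearing stands straight in the mouth, with its rear foot edge level at row 197 across columns 288–441 in the crop. Next I'll lower the shut fingers behind it.

Run:
```python
from h import *
c=ctrl.calibration('wrist')
for v in((284,158.5),(360.5,158.5)):print(wback(c,v,16).round(1))
```

```text
[543.2 -97.1  16. ]
[591.8 -95.6  16. ]
```

Call:
{"method": "carry_out", "body": {"deltas": [0, 0, 0, 0, 0, 0.023, 1, 0, 0, 0, 0, 0, 0.023, 1, 0, 0, 0, 0, 0, 0.023, 1, 0, 0, 0, 0, 0, 0.023, 1, 0, 0, 0, 0, 0, 0.003, 1, 0, 0, 0, 0, 0, 0, 1, 0, 0, 0, 0, 0, 0, 1]}}

```text
clock: 15.8
eef_pos: [568.7, -148.3, -20.9]
tool_rot: [3.14, 0.0, 1.604]
force: [-0.9, -0.5, 0.4]
width: -0.3
gripper_force: 0.0
```

Call:
{"method": "carry_out", "body": {"deltas": [0, 0, 0, 0, -0.002, 0.005, 1, 0, 0, 0, 0, 0, 0.003, 1, 0, 0, 0, 0, 0, 0.002, 1, 0, 0, 0, 0, 0, 0, 1]}}

```text
clock: 16.3
eef_pos: [565.8, -148.5, -32.1]
tool_rot: [-3.141, -0.0, 1.603]
force: [0.3, 0.5, -0.2]
width: -0.1
gripper_force: 0.0
```

Call:
{"method": "carry_out", "body": {"deltas": [0, 0, 0, 0.01, 0.0015, -0.001, 1, 0, 0, 0, 0.01, 0, 0, 1, 0, 0, 0, 0.01, 0, 0, 1, 0, 0, 0, 0.005, 0, 0, 1, 0, 0, 0, 0.005, 0, 0, 1, 0, 0, 0, 0.005, 0, 0, 1, 0, 0, 0, 0.005, 0, 0, 1, 0, 0, 0, 0.005, 0, 0, 1]}}

```text
clock: 17.3
eef_pos: [565.7, -93.8, -30.9]
tool_rot: [3.141, 0.001, 1.603]
force: [-0.1, -3.3, -0.3]
width: -0.1
gripper_force: 1.6
```

Call:
{"method": "carry_out", "body": {"deltas": [0, 0, 0, 0.005, 0, 0, 1, 0, 0, 0, 0.005, 0, 0, 1, 0, 0, 0, 0.005, 0, 0, 1, 0, 0, 0, 0.005, 0, 0, 1, 0, 0, 0, 0.005, 0, 0, 1, 0, 0, 0, 0.005, 0, 0, 1]}}

```text
clock: 18.05
eef_pos: [564.7, -66.8, -30.8]
tool_rot: [3.141, 0.005, 1.602]
force: [-1.2, -12.0, -2.6]
width: -0.1
gripper_force: 6.0
```

Call:
{"method": "carry_out", "body": {"deltas": [0, 0, 0, 0.003, 0, 0, 1, 0, 0, 0, 0.003, 0, 0, 1]}}

```text
clock: 18.3
eef_pos: [564.6, -63.0, -30.8]
tool_rot: [3.14, 0.007, 1.6]
force: [-0.7, -14.0, -1.2]
width: 0.1
gripper_force: 6.7
```

Run:
```python
from h import *
im=ctrl.get_image('wrist')[:,:,::-1];cv2.imwrite('pics/w7.png',im)
c=ctrl.calibration('wrist');s=ctrl.read_state();p=s['eef_pos'];print(p,s['force'],s['torque'],s['width'])
# foot edges: print gradient along rows around foot rear corners
g=cv2.cvtColor(im,cv2.COLOR_BGR2GRAY).astype(int)
for y,x0 in ((p[1]+30,0),(p[1]+85,0)):
    X=np.arange(525,600,2.);uv=wproj(c,np.c_[X,np.full(len(X),y),np.full(len(X),16)])
    print(round(y),[(int(x),g[int(v),int(u)]) for x,(u,v) in zip(X,uv.round())])
```

```text
[564.60307509 -62.51204275 -30.82989742] [ -1.50269675 -12.83758517  -1.88598449] [-2.66644773  0.14918345  0.05117663] -0.11524542919661308
-33 [(525, np.int64(246)), (527, np.int64(252)), (529, np.int64(236)), (531, np.int64(146)), (533, np.int64(129)), (535, np.int64(99)), (537, np.int64(92)), (539, np.int64(89)), (541, np.int64(87)), (543, np.int64(86)), (545, np.int64(87)), (547, np.int64(90)), (549, np.int64(85)), (551, np.int64(91)), (553, np.int64(86)), (555, np.int64(89)), (557, np.int64(91)), (559, np.int64(90)), (561, np.int64(88)), (563, np.int64(84)), (565, np.int64(88)), (567, np.int64(83)), (569, np.int64(84)), (571, np.int64(81)), (573, np.int64(82)), (575, np.int64(81)), (577, np.int64(88)), (579, np.int64(86)), (581, np.int64(89)), (583, np.int64(85)), (585, np.int64(88)), (587, np.int64(89)), (589, np.int64(85)), (591, np.int64(153)), (593, np.int64(128)), (595, np.int64(139)), (597, np.int64(149)), (599, np.int64(152))]
22 [(525, np.int64(155)), (527, np.int64(156)), (529, np.int64(156)), (531, np.int64(154)), (533, np.int64(137)), (535, np.int64(122)), (537, np.int64(109)), (539, np.int64(83)), (541, np.int64(94)), (543, np.int64(93)), (545, np.int64(91)), (547, np.int64(88)), (549, np.int64(91)), (551, np.int64(86)), (553, np.int64(93)), (555, np.int64(90)), (557, np.int64(93)), (559, np.int64(93)), (561, np.int64(94)), (563, np.int64(95)), (565, np.int64(88)), (567, np.int64(88)), (569, np.int64(88)), (571, np.int64(77)), (573, np.int64(76)), (575, np.int64(81)), (577, np.int64(77)), (579, np.int64(82)), (581, np.int64(82)), (583, np.int64(80)), (585, np.int64(93)), (587, np.int64(90)), (589, np.int64(229)), (591, np.int64(244)), (593, np.int64(239)), (595, np.int64(239)), (597, np.int64(236)), (599, np.int64(150))]
```

Call:
{"method": "carry_out", "body": {"deltas": [0, 0, 0, 0.004, 0, 0, 1, 0, 0, 0, 0.004, 0, 0, 1, 0, 0, 0, 0.004, 0, 0, 1, 0, 0, 0, 0.004, 0, 0, 1, 0, 0, 0, 0.004, 0, 0, 1]}}

```text
clock: 18.98
eef_pos: [563.8, -43.8, -30.8]
tool_rot: [3.141, 0.008, 1.599]
force: [0.2, -13.3, -0.4]
width: 0.0
gripper_force: 6.6
```

Call:
{"method": "carry_out", "body": {"deltas": [0, 0, 0, 0.004, 0, 0, 1, 0, 0, 0, 0.004, 0, 0, 1, 0, 0, 0, 0.004, 0, 0, 1, 0, 0, 0, 0.004, 0, 0, 1, 0, 0, 0, 0.004, 0, 0, 1]}}

```text
clock: 19.6
eef_pos: [563.0, -21.0, -30.9]
tool_rot: [3.141, 0.004, 1.601]
force: [-1.2, -9.0, -0.5]
width: 0.1
gripper_force: 4.6
```

Call:
{"method": "carry_out", "body": {"deltas": [0, 0, 0, 0.004, 0, 0, 1, 0, 0, 0, 0.004, 0, 0, 1, 0, 0, 0, 0.004, 0, 0, 1, 0, 0, 0, 0.004, 0, 0, 1, 0, 0, 0, 0.004, 0, 0, 1, 0, 0, 0, 0.004, 0, 0, 1]}}

```text
clock: 20.35
eef_pos: [562.2, 4.5, -30.9]
tool_rot: [3.142, 0.002, 1.602]
force: [-1.1, -7.6, 0.2]
width: -0.2
gripper_force: 3.5
```

Call:
{"method": "carry_out", "body": {"deltas": [0, 0, 0, 0.004, 0, 0, 1, 0, 0, 0, 0.004, 0, 0, 1, 0, 0, 0, 0.004, 0, 0, 1, 0, 0, 0, 0.004, 0, 0, 1, 0, 0, 0, 0.004, 0, 0, 1, 0, 0, 0, 0.004, 0, 0, 1]}}

```text
clock: 21.1
eef_pos: [561.5, 28.6, -30.9]
tool_rot: [3.141, 0.002, 1.602]
force: [-0.0, -6.4, -0.3]
width: 0.1
gripper_force: 3.5
```

Call:
{"method": "carry_out", "body": {"deltas": [0, 0, 0, 0.004, 0, 0, 1, 0, 0, 0, 0.004, 0, 0, 1, 0, 0, 0, 0.004, 0, 0, 1, 0, 0, 0, 0.004, 0, 0, 1, 0, 0, 0, 0.004, 0, 0, 1, 0, 0, 0, 0.004, 0, 0, 1]}}

```text
clock: 21.85
eef_pos: [560.8, 52.6, -30.9]
tool_rot: [3.142, 0.002, 1.602]
force: [0.0, -6.9, -0.2]
width: 0.1
gripper_force: 3.5
```

Call:
{"method": "carry_out", "body": {"deltas": [0, 0, 0, 0.004, 0, 0, 1, 0, 0, 0, 0.004, 0, 0, 1, 0, 0, 0, 0.004, 0, 0, 1, 0, 0, 0, 0.004, 0, 0, 1, 0, 0, 0, 0.004, 0, 0, 1, 0, 0, 0, 0.004, 0, 0, 1]}}

```text
clock: 22.6
eef_pos: [560.0, 76.6, -30.9]
tool_rot: [3.141, 0.002, 1.602]
force: [0.1, -7.2, 0.9]
width: -0.1
gripper_force: 3.5
```

Call:
{"method": "carry_out", "body": {"deltas": [0, 0, 0, 0.003, 0, 0, 1, 0, 0, 0, 0.003, 0, 0, 1, 0, 0, 0, 0.003, 0, 0, 1, 0, 0, 0, 0.003, 0, 0, 1]}}

```text
clock: 23.1
eef_pos: [559.7, 88.6, -30.9]
tool_rot: [3.141, 0.002, 1.602]
force: [0.7, -6.4, 0.3]
width: -0.1
gripper_force: 2.8
```

Call:
{"method": "carry_out", "body": {"deltas": [0, 0, 0, 0.002, 0, 0, 1, 0, 0, 0, 0.002, 0, 0, 1, 0, 0, 0, 0.002, 0, 0, 1]}}

```text
clock: 23.48
eef_pos: [559.8, 94.9, -30.6]
tool_rot: [3.141, 0.002, 1.602]
force: [1.3, -6.9, 1.0]
width: 0.1
gripper_force: 3.9
```

Call:
{"method": "carry_out", "body": {"deltas": [0, 0, 0, 0.001, 0, 0, 1, 0, 0, 0, 0.001, 0, 0, 1, 0, 0, 0, 0.001, 0, 0, 1, 0, 0, 0, 0.001, 0, 0, 1]}}

```text
clock: 23.98
eef_pos: [559.7, 98.4, -30.6]
tool_rot: [3.141, 0.002, 1.602]
force: [1.4, -7.9, 1.7]
width: -0.4
gripper_force: 4.2
```

Call:
{"method": "carry_out", "body": {"deltas": [0, 0, 0, 0.001, 0, 0, 1, 0, 0, 0, 0.001, 0, 0, 1, 0, 0, 0, 0.001, 0, 0, 1]}}

```text
clock: 24.35
eef_pos: [559.6, 101.4, -30.6]
tool_rot: [3.141, 0.002, 1.602]
force: [1.4, -7.3, 2.1]
width: 0.2
gripper_force: 4.2
```

Call:
{"method": "carry_out", "body": {"deltas": [0, 0, 0, 0.001, 0, 0, 1, 0, 0, 0, 0.001, 0, 0, 1]}}

```text
clock: 24.6
eef_pos: [559.5, 103.5, -30.7]
tool_rot: [3.141, 0.002, 1.602]
force: [1.7, -6.9, 1.5]
width: 0.0
gripper_force: 4.1
```

Call:
{"method": "carry_out", "body": {"deltas": [0, 0, 0, 0.001, 0, 0, 1, 0, 0, 0, 0.001, 0, 0, 1]}}

```text
clock: 24.85
eef_pos: [559.6, 106.5, -30.6]
tool_rot: [3.141, 0.001, 1.603]
force: [1.7, -6.4, 1.3]
width: 0.4
gripper_force: 2.5
```

Call:
{"method": "carry_out", "body": {"deltas": [0, 0, 0, 0.001, 0, 0, 1]}}

```text
clock: 24.98
eef_pos: [559.4, 107.5, -30.6]
tool_rot: [3.141, 0.001, 1.602]
force: [0.3, -4.7, 3.4]
width: 0.1
gripper_force: 2.8
```

Call:
{"method": "carry_out", "body": {"deltas": [0, 0, 0, 0.001, 0, 0, 1]}}

```text
clock: 25.1
eef_pos: [559.4, 107.9, -30.6]
tool_rot: [3.141, 0.002, 1.602]
force: [-0.1, -8.1, 2.0]
width: -0.1
gripper_force: 3.7
```

```bash
python3 -c "
from h import *
s=ctrl.read_state();print(s['eef_pos'],s['force'])
im=ctrl.get_image('scene')[:,:,::-1];cv2.imwrite('pics/s7.png',im)
a=back('scene',(0,0),0)
"
```

```text
[559.39011542 107.91053838 -30.60893343] [-0.08268097 -8.10597988  1.98592147]
```

Call:
{"method": "carry_out", "body": {"deltas": [0, 0, 0, 0.001, 0, 0, 1]}}

```text
clock: 25.28
eef_pos: [559.4, 108.1, -30.6]
tool_rot: [3.141, 0.003, 1.602]
force: [-0.1, -8.6, 1.9]
width: -0.2
gripper_force: 4.3
```

Call:
{"method": "carry_out", "body": {"deltas": [0, 0, 0, 0.001, 0, 0, 1]}}

```text
clock: 25.4
eef_pos: [559.4, 108.3, -30.6]
tool_rot: [3.141, 0.004, 1.601]
force: [0.1, -10.1, 3.6]
width: 0.1
gripper_force: 5.0
```

Call:
{"method": "carry_out", "body": {"deltas": [0, 0, 0, 0, 0, 0, 1, 0, 0, 0, 0, 0, 0, 1]}}

```text
clock: 25.65
eef_pos: [559.4, 108.3, -30.6]
tool_rot: [3.141, 0.004, 1.601]
force: [0.7, -9.5, 2.1]
width: 0.2
gripper_force: 4.5
```

Call:
{"method": "carry_out", "body": {"deltas": [0, 0, 0, 0.001, 0, 0, 1, 0, 0, 0, 0, 0, 0, 1]}}

```text
clock: 25.9
eef_pos: [559.5, 108.5, -30.6]
tool_rot: [3.14, 0.004, 1.6]
force: [-0.2, -11.0, 1.8]
width: 0.3
gripper_force: 5.2
```

Force is rising about 7 N/mm with the TCP nearly still, and the implied face is at lane x≈171, as the image suggested. That is the pad. I'll press a little more and hold.

Call:
{"method": "carry_out", "body": {"deltas": [0, 0, 0, 0.0007, 0, 0, 1, 0, 0, 0, 0, 0, 0, 1, 0, 0, 0, 0, 0, 0, 1, 0, 0, 0, 0, 0, 0, 1, 0, 0, 0, 0, 0, 0, 1, 0, 0, 0, 0, 0, 0, 1, 0, 0, 0, 0, 0, 0, 1]}}

```text
clock: 26.78
eef_pos: [559.5, 108.5, -30.6]
tool_rot: [3.14, 0.005, 1.6]
force: [0.3, -11.8, 2.4]
width: -0.3
gripper_force: 5.7
```

```bash
python3 -c "
from h import *
s=ctrl.read_state();print(s['eef_pos'],s['force'],s['torque'])
cv2.imwrite('pics/t8.png',ctrl.get_image('top')[:,:,::-1])
cv2.imwrite('pics/s8.png',ctrl.get_image('scene')[:,:,::-1])
cv2.imwrite('pics/w8.png',ctrl.get_image('wrist')[:,:,::-1])
c=ctrl.calibration('wrist');im=cv2.imread('pics/w8.png',0).astype(int)
# profile along lane centre at z=20 ahead of bearing
for x in(545,551,557):
  Y=np.arange(185,240,2.);uv=wproj(c,np.c_[np.full(len(Y),x),Y,np.full(len(Y),18)]).round().astype(int)
  print(x,[(int(y),int(im[v,u])) for y,(u,v) in zip(Y,uv) if 0<=v<480])
"
```

```text
[559.47008365 108.47613607 -30.57884379] [  0.32760082 -11.84173281   2.38346223] [-2.46233012 -0.07585366  0.04235144]
545 [(185, 82), (187, 83), (189, 87), (191, 82), (193, 92), (195, 91), (197, 88), (199, 91), (201, 92), (203, 89), (205, 92), (207, 83), (209, 28), (211, 25), (213, 29), (215, 32), (217, 27), (219, 102), (221, 97), (223, 92), (225, 92), (227, 84)]
551 [(185, 80), (187, 79), (189, 84), (191, 79), (193, 84), (195, 89), (197, 91), (199, 93), (201, 94), (203, 93), (205, 93), (207, 91), (209, 29), (211, 29), (213, 30), (215, 28), (217, 27), (219, 98), (221, 92), (223, 88), (225, 88), (227, 87)]
557 [(185, 80), (187, 84), (189, 78), (191, 81), (193, 79), (195, 39), (197, 28), (199, 36), (201, 35), (203, 38), (205, 23), (207, 91), (209, 28), (211, 29), (213, 28), (215, 32), (217, 23), (219, 76), (221, 100), (223, 100), (225, 89), (227, 86)]
```

The foot meets the black pad with no gap (y≈208), and the press held for about 0.75 s at 11.8 N. Backing off gently, then lifting out.

Call:
{"method": "carry_out", "body": {"deltas": [0, 0, 0, -0.002, 0, 0, 1, 0, 0, 0, -0.002, 0, 0, 1, 0, 0, 0, -0.002, 0, 0, 1, 0, 0, 0, -0.002, 0, 0, 1, 0, 0, 0, -0.001, 0, 0, 1, 0, 0, 0, 0, 0, 0, 1]}}

```text
clock: 27.68
eef_pos: [559.0, 104.7, -31.0]
tool_rot: [-3.141, -0.001, 1.604]
force: [-0.8, 0.3, 0.0]
width: 0.0
gripper_force: 0.0
```

Call:
{"method": "carry_out", "body": {"deltas": [0, 0, 0, 0, 0, -0.01, 1, 0, 0, 0, 0, 0, -0.01, 1, 0, 0, 0, 0, 0, -0.01, 1, 0, 0, 0, 0, 0, -0.015, 1, 0, 0, 0, 0, 0, -0.02, 1, 0, 0, 0, 0, 0, -0.02, 1, 0, 0, 0, 0, 0, -0.03, 1, 0, 0, 0, 0, 0, -0.03, 1, 0, 0, 0, 0, 0, -0.03, 1, 0, 0, 0, 0, 0, -0.03, 1, 0, 0, 0, 0, 0, 0, 1]}}

```text
clock: 29.05
eef_pos: [561.0, 104.1, 177.1]
tool_rot: [3.136, -0.001, 1.603]
force: [-0.1, 0.5, -0.0]
width: 0.0
gripper_force: 0.0
```

Call:
{"method": "carry_out", "body": {"deltas": [0, 0, 0, -0.03, 0, -0.01, 1, 0, 0, 0, -0.03, 0, -0.01, 1, 0, 0, 0, -0.03, 0, -0.01, 1, 0, 0, 0, -0.03, 0, -0.01, 1, 0, 0, 0, -0.03, 0, 0, 1, 0, 0, 0, 0, 0, 0, 1, 0, 0, 0, 0, 0, 0, 1]}}

```text
clock: 29.92
eef_pos: [563.6, -44.6, 213.5]
tool_rot: [-3.14, -0.001, 1.604]
force: [0.9, 1.0, 0.0]
width: -0.1
gripper_force: 0.0
```

```bash
python3 -c "
from h import *
s=ctrl.read_state();print(s['eef_pos'],s['force'])
c=ctrl.calibration('wrist');w=ctrl.get_image('wrist')[:,:,::-1];cv2.imwrite('pics/w9.png',w)
cv2.imwrite('pics/s9.png',ctrl.get_image('scene')[:,:,::-1])
im=cv2.cvtColor(w,cv2.COLOR_BGR2GRAY).astype(int)
for x in(545,551,565):
  Y=np.arange(190,226,1.);uv=wproj(c,np.c_[np.full(len(Y),x),Y,np.full(len(Y),18)]).round().astype(int)
  print(x,[(int(y),int(im[v,u])) for y,(u,v) in zip(Y,uv) if 0<=v<480])
# gate: profile along y at z=47 across x=0 plane
for x in(545,560,575):
  Y=np.arange(20,60,2.);uv=wproj(c,np.c_[np.full(len(Y),x),Y,np.full(len(Y),47)]).round().astype(int)
  print('gate',x,[(int(y),int(im[v,u])) for y,(u,v) in zip(Y,uv) if 0<=v<480])
# compare gate patch in scene before/after
a=cv2.imread('pics/scene0.png',0).astype(int)[230:262,300:338];b=cv2.imread('pics/s9.png',0).astype(int)[230:262,300:338]
print('gate scene diff',abs(a-b).mean(),(abs(a-b)>40).sum())
"
```

```text
[563.61827049 -44.64297776 213.48007678] [0.9115537  0.99609938 0.00214128]
545 []
551 []
565 []
gate 545 [(20, 134), (22, 138), (24, 145), (26, 135), (28, 135), (30, 119), (32, 181), (34, 173), (36, 106), (38, 83), (40, 85), (42, 77), (44, 77), (46, 83), (48, 81), (50, 82), (52, 79), (54, 81), (56, 78), (58, 78)]
gate 560 [(20, 138), (22, 139), (24, 134), (26, 131), (28, 128), (30, 130), (32, 179), (34, 175), (36, 113), (38, 74), (40, 78), (42, 79), (44, 83), (46, 82), (48, 87), (50, 83), (52, 78), (54, 77), (56, 81), (58, 79)]
gate 575 [(20, 136), (22, 131), (24, 136), (26, 139), (28, 139), (30, 133), (32, 157), (34, 171), (36, 181), (38, 79), (40, 86), (42, 82), (44, 80), (46, 82), (48, 80), (50, 83), (52, 84), (54, 84), (56, 82), (58, 79)]
gate scene diff 3.023026315789474 0
```

The gate is shut: its edge runs straight across at y≈34 and the scene patch matches the start. One last check that the bearing is still against the pad.

```bash
python3 -c "
from h import *
w=ctrl.get_image('top')[:,:,::-1]
t8=cv2.imread('pics/t8.png',0).astype(int)
im=cv2.cvtColor(np.ascontiguousarray(w),cv2.COLOR_BGR2GRAY).astype(int);t0=cv2.imread('pics/top0.png',0).astype(int)
for n,I in(('t0',t0),('t8',t8),('now',im)):
 for x in(541,551):
  Y=np.arange(186,228,2.1);uv=proj('top',np.c_[np.full(len(Y),x),Y,np.full(len(Y),16)]).round().astype(int)
  print(n,x,[(int(y),int(I[v,u])) for y,(u,v) in zip(Y,uv)])
d=abs(im-t0)>40
for n,(u,v) in dict(gear=(424,158),race=(497,186),carton=(148,225),bin=(128,343)).items():print(n,d[v-30:v+30,u-30:u+30].sum())
"
```

```text
t0 541 [(186, 108), (188, 102), (190, 102), (192, 105), (194, 98), (196, 101), (198, 99), (200, 100), (202, 103), (204, 101), (206, 74), (209, 36), (211, 36), (213, 36), (215, 32), (217, 33), (219, 58), (221, 102), (223, 122), (225, 115)]
t0 551 [(186, 105), (188, 110), (190, 110), (192, 107), (194, 105), (196, 103), (198, 106), (200, 107), (202, 108), (204, 111), (206, 106), (209, 77), (211, 77), (213, 41), (215, 30), (217, 30), (219, 47), (221, 83), (223, 108), (225, 93)]
t8 541 [(186, 81), (188, 103), (190, 103), (192, 118), (194, 123), (196, 122), (198, 126), (200, 124), (202, 123), (204, 126), (206, 124), (209, 127), (211, 127), (213, 126), (215, 124), (217, 128), (219, 127), (221, 129), (223, 126), (225, 129)]
t8 551 [(186, 71), (188, 63), (190, 63), (192, 59), (194, 69), (196, 83), (198, 102), (200, 113), (202, 121), (204, 118), (206, 121), (209, 121), (211, 121), (213, 121), (215, 122), (217, 122), (219, 125), (221, 123), (223, 124), (225, 127)]
now 541 [(186, 59), (188, 53), (190, 53), (192, 53), (194, 60), (196, 58), (198, 64), (200, 59), (202, 65), (204, 66), (206, 64), (209, 48), (211, 48), (213, 28), (215, 18), (217, 30), (219, 45), (221, 68), (223, 80), (225, 74)]
now 551 [(186, 62), (188, 56), (190, 56), (192, 56), (194, 56), (196, 52), (198, 53), (200, 43), (202, 46), (204, 53), (206, 60), (209, 48), (211, 48), (213, 25), (215, 20), (217, 21), (219, 37), (221, 65), (223, 74), (225, 68)]
gear 1334
race 0
carton 23
bin 0
```

```bash
python3 -c "
from cell import ctrl
print(ctrl.finish_job())"
```

```text
the job is handed in; nothing more can be done
None
```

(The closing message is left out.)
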